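Clear the clips and snap the mallet into the slanted tool rack

ROBOT

A 7-joint arm with a two-finger parallel gripper is mounted at the origin on the work surface. World frame = base frame: x ahead of the robot, y to its left, z up, the work surface at z = 0. Lengths are in m, angles in rad, forces in N, time in s.
With the tool pointing down it reaches from about 0.425 to 0.925 m from the base axis. Payload 6.8 kg.
Tool frame: the origin (TCP) lies on the mounting face of the last link; the fingertips stand 173 mm ahead of it and the grasp point (between the pads) lies 155 mm ahead of it; y points along the fingers, x is the direction in which the jaws open and shut, and the axes are right-handed (so a half turn about y gives the same grasp; the last joint's range is limited). The gripper opens to 85 mm and grips with 20 to 120 N. Pads are 22 mm wide; open, the fingers measure 114 mm over their backs; the gripper's body (76 mm by 85 mm) begins 54 mm behind the grasp point. The pads swing forward as they close: fully open they stand 13 mm farther back than shut.
Start: joints at [1.044, 0.477, 0.022, 1.555, -0.011, 1.109, -0.083], TCP at [0.275, -0.617, 0.405] pointing down, gripper open.
Joint ranges: [-2.96, 2.96], [-0.34, 2.1], [-1.41, 1.46], [0.24, 2.44], [-1.37, 4.51], [0.17, 1.92], [-2.96, 2.96]. Speed limits (rad/s): [2.39, 2.39, 3.14, 3.14, 3.14, 3.14, 3.14].

INTERFACE

Orientations are given as a rotation vector (axis times angle).
In Python, from bench import r gives the robot as it stands.
- The arm moves only by the tool step_arm, never from a script. Its arguments are lists of equal length, an entry for each row: "xyz": the shift along the tool's x, y, z scaled (see below), a list of three; "rotation": the turn, a rotation vector about the tool's x, y, z scaled (see below), a list of three. A call has 1 to 20 rows; each row is the pose to reach, as a shift and turn from the pose measured when the call began, along the tool's axes at that moment; what a row does not reach only later rows make up. The controller multiplies each number of a shift by 30 cm and each number of a turn by 90 degrees. A row lasts 1/8 s, in which the tool goes at most 62.5 mm and 10.7 degrees, less where a joint would pass 70% of its speed; a pose out of reach is approached as far as the arm can. A call with a number of a shift or a turn outside -1 to 1 is refused whole. A call with a gripper value outside its range is refused whole. "grip" is the closure, from 0 (fully open) to 1 (shut), set as the call begins (left out, the last holds). The fingers move at their own pace and stop on an object; "force" is the grip in N (left out, the last holds). Time passes only in rows, so rows that repeat a pose let the fingers close. It gives the time, the measured TCP pose, the force and the opening at its end, in the units of the state.
- r.get_obs(): the state, without advancing time (a new reading comes with each control period).
- r.grab_frame(name): name is "scene" or "top"; returns a dict with "pixels" (400x640x3 uint8, red, green, blue), "fx", "fy", "cx", "cy" (pixels), "position" and "attitude" of the camera in the world. Camera axes: x right, y down, z forward; pixel columns grow to the right and rows downward; lengths in m; the calibration is good to about 2 mm. A picture is of the moment at which its call begins. There is no depth.
- r.hand_in(): hands the job in, once; it reports no verdict.
The state is a dict: "clock": time; "joints": joint angles; "qvel": joint speeds; "tau": joint torques, N m; "tcp_pos": TCP position; "orientation": TCP orientation; "contact_force": force on the tool from outside, world axes, zero at the start; "moment": the same for the moment, N m; "grip_width": finger opening in m.
Only numpy, scipy, OpenCV 4.12 (cv2) and the standard library are available. Lean on these libraries where they do the work, as an engineer would, in place of code of your own. Each camera call takes 0.05 s, during which the arm holds its last target.

TASK

An offcut of round rod has been left in the joiner's mallet's place on the slanted tool rack: pull it out of the two sprung clips and put it in the empty, undivided shallow wooden tray beside the rack. Then take the mallet by its handle and push the handle straight into the two clips, square to the board, until the arms snap past it and it sits fully home in both, the middle of its handle between them. Let go, and leave the other things on the bench where they are.

Things in the scene. Friction and masses are not known exactly. Their poses are not given: they have to be found in the camera images.
- mallet_mid (a point): Middle of a wooden joiner's mallet's round handle, on its axis: grip it here. Handle 28 mm in diameter, level, axis 28 mm above the bench (the mallet lies flat on its block head). y runs along the handle towards the head, z is up as it lies. The handle spans y = -75 to 65 mm, where the head begins. The mallet is 201 mm long, about 0.28 kg, mostly in the head.
- mallet: The same mallet, same axes; origin 28 mm below mallet_mid, on the bench under the middle of the handle. Its head is a block from y = 65 to 125 mm, 100 mm wide (x) and 56 mm thick (z), centred on the handle's axis.
- seat: The mallet's place on the fixed slanted rack: two steel spring clips in line. Origin: midway between them, where the middle of the handle comes to lie (105 mm above the bench, 45 mm clear of the board). y: level, along the clips and the clipped handle (the head may be at either end). z: square out of the board and the clips' mouths, 30 degrees from vertical, leaning away from the robot. x: up the slope, towards the robot.
- clip_a (a point): Centre of the clip at y = +38 mm of the seat (axis of a clipped handle); axes as the seat's. Each clip is 16 mm wide (y) and has two sprung arms: flared mouth 38 mm across at z = 25 mm, lips about 20 mm apart at z = 13 mm. They first touch the handle when its axis is at z about 24 mm. Pushing it past the lips along -z takes 8 to 15 N for both clips; at z = 0 it meets a stop.
- clip_b (a point): Centre of the second, equal clip, at y = -38 mm of the seat. Between the two clips 60 mm are open for the fingers.
- rack: The slanted wooden rack, its board facing away from the robot, high edge on the robot's side; origin on the bench straight under the seat's origin. The board is 240 mm wide and reaches 75 mm down and 140 mm up the slope from the seat. A fixed gouge lies on it 118 mm up the slope from the seat, all of it below the level of the clipped handle's axis.
- rod: The offcut: plain round wooden rod, 28 mm in diameter, 160 mm long along its y axis, 0.07 kg; origin at its centre, on its axis. It starts clipped in at the seat, centred and in line with it; pulling it out along the seat's z takes 8 to 15 N.
- tray: Shallow open plywood tray for offcuts, fixed, on the robot's left: 160 mm (x) by 240 mm (y), 40 mm high, walls and floor 5 mm; origin under its middle. Empty at the start.
- brush: Bystander: wire brush, 200 x 34 mm, 31 mm high, lying on the bench, long along its y axis; origin under its middle.
- glue: Bystander: white glue bottle standing, 54 mm across, 130 mm tall; origin under its middle.
- relief: Bystander: dark wood carving block, 90 x 140 mm, 50 mm high; origin under its middle.
- chisel: Bystander: slim hand tool lying on the bench, 190 mm long along its x axis.
- stone: Bystander: grey sharpening stone, 150 x 50 mm, 25 mm high; origin under its middle.
- jar: Bystander: white ceramic cup, 72 mm across, 95 mm tall; origin under its middle.
Not all that is in view belongs to the job. What is shaped like the mallet but green is not meant.

How it is judged:
By the outcome, as a careful person would: the job done as asked, in the order asked, and still so for the second after the job is handed in, with the robot touching nothing.
It also fails if it takes over 64 s, if anything falls off the work surface, if the arm or the gripper's body presses on something with over 40 N, if the wrist force passes 120 N, or if a joint passes its speed limit or range.

## Working session

There is one attempt and no reset: what is moved stays moved. The work goes in short steps, Python scripts to look and compute and a tool call to move; the robot and the scene stay as the last step left them, time stands still between calls to the robot, and variables do not carry over. Pictures are saved under pics/ and viewed, and the job is handed in when it is done.

Besides the shell and the picture viewer there is one more tool, called by a JSON object that holds its "method" and its "body". step_arm: Moves the arm, as the interface text tells. Its arguments: {"type":"object","properties":{"xyz":{"type":"array"},"rotation":{"type":"array"},"grip":{"type":"number"},"force":{"type":"number"}},"required":["xyz","rotation"]}

```bash
ls; mkdir -p pics
python3 - <<'E'
from bench import r
import cv2
o=r.get_obs()
for k,v in o.items(): print(k,v)
for n in ("scene","top"):
    f=r.grab_frame(n)
    print(n,{k:v for k,v in f.items() if k!="pixels"})
    cv2.imwrite(f"pics/{n}0.png",f["pixels"][:,:,::-1])
E
```

```text
pics
clock 0.0
joints [ 1.04394207  0.47779756  0.02234155  1.55645065 -0.01149453  1.10925626
 -0.08308661]
qvel [ 1.26479642e-03 -7.42855080e-05 -9.18548988e-04  1.13336247e-03
  2.06292970e-04 -2.94809259e-03  1.71321607e-04]
tau [-6.31548355e-04 -5.96464777e+01  1.60806678e+00 -2.81203222e+01
  1.25109981e-02  9.23611165e-03 -1.15028107e-05]
tcp_pos [ 0.27436747 -0.61642812  0.4037275 ]
orientation [-1.37782854  0.89660211 -0.89402726]
contact_force [-0.69906436 -0.84740558 -0.07127019]
moment [ 0.03453057 -0.07103285  0.03668534]
grip_width 0.08536369940739715
scene {'fx': 411.1026683159373, 'fy': 411.1026683159373, 'cx': 324.81321372175876, 'cy': 187.17380052312404, 'position': array([ 0.80684221, -0.62037813,  1.01461153]), 'attitude': array([-2.47276207, -0.66852436,  0.20377085])}
top {'fx': 414.10648598930516, 'fy': 414.10648598930516, 'cx': 319.2167667639196, 'cy': 198.1043716859418, 'position': array([ 0.31450588, -0.06391874,  1.4637767 ]), 'attitude': array([-2.15018451,  2.15321814, -0.1642609 ])}
```

View pics/scene0.png

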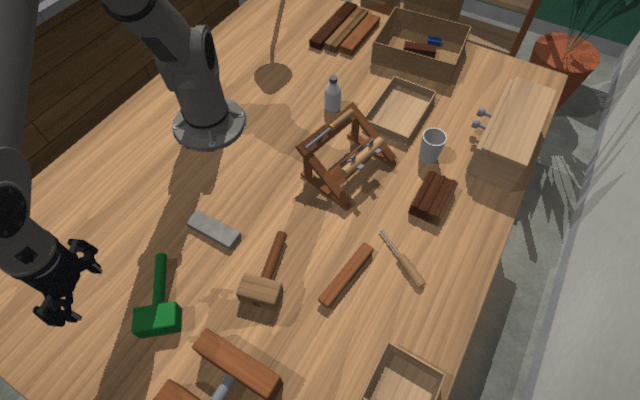

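View pics/top0.png

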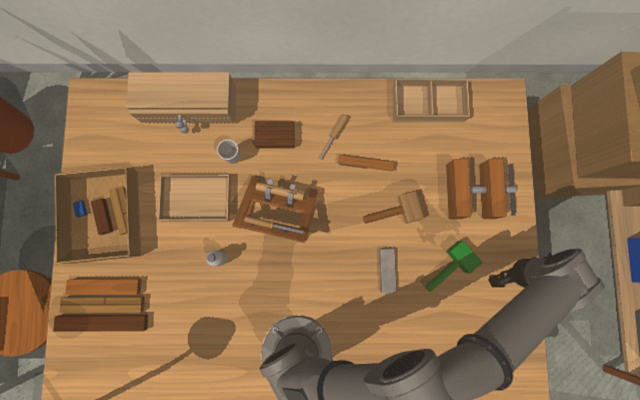

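Run:
```python
from bench import r
from scipy.spatial.transform import Rotation as R
o=r.get_obs()
print(R.from_rotvec(o['orientation']).as_matrix().round(3))
```

```text
[[ 0.407 -0.001  0.914]
 [-0.914  0.001  0.407]
 [-0.002 -1.    -0.   ]]
```

The scene view shows the brown mallet at about (265,275), the rack at (345,155) with the rod in its clips at (360,155), and the open tray at (402,108). The top view shows the tray at (195,197), the rack at (278,205) and the mallet at (400,208). Next I'll enlarge these areas.

Run:
```python
import cv2
s=cv2.imread('pics/scene0.png');t=cv2.imread('pics/top0.png')
cv2.imwrite('pics/c1.png',cv2.resize(s[90:220,270:450],None,fx=4.4,fy=4.4,interpolation=cv2.INTER_CUBIC))
cv2.imwrite('pics/c2.png',cv2.resize(t[160:260,150:330],None,fx=4.4,fy=4.4,interpolation=cv2.INTER_CUBIC))
a=cv2.resize(s[220:320,220:310],None,fx=4,fy=4,interpolation=cv2.INTER_CUBIC)
b=cv2.resize(t[160:260,350:440],None,fx=4,fy=4,interpolation=cv2.INTER_CUBIC)
cv2.imwrite('pics/c3.png',cv2.hconcat([a,b]))
```

```text
(no output)
```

View pics/c1.png

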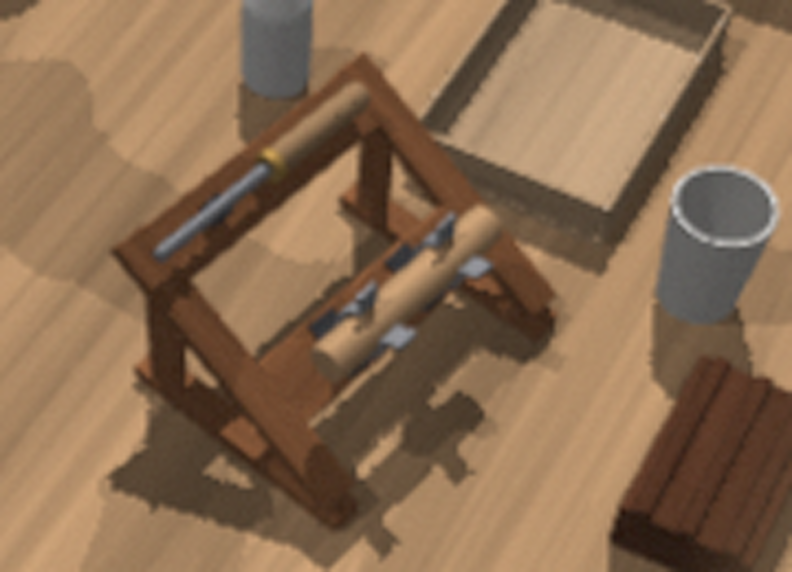

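View pics/c2.png

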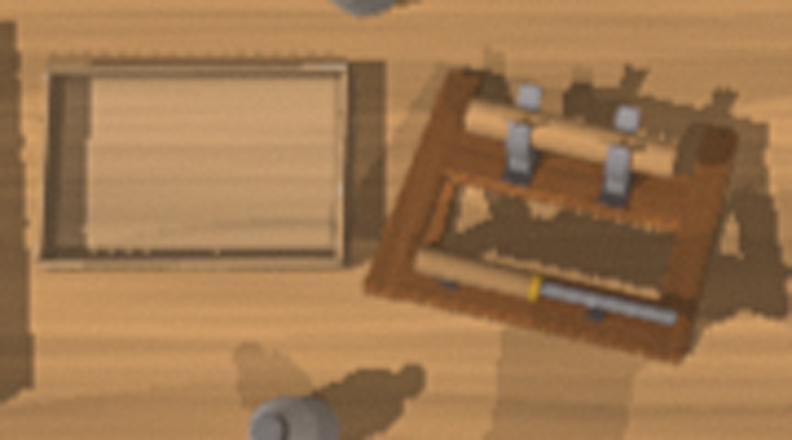

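View pics/c3.png

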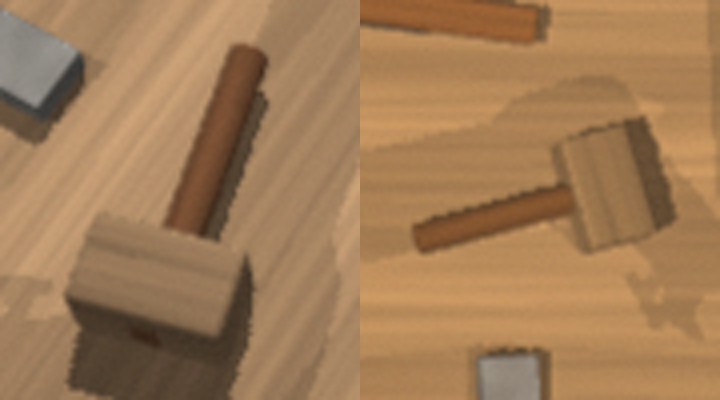

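Crops: the rod's ends are at about (344,172)/(381,140) in scene and (257,187)/(304,196) in top. The mallet's handle is reddish, with the head on the right side (world -y). Now I'll segment these and triangulate.

```bash
cat > h.py <<'E'
import numpy as np, cv2
from scipy.spatial.transform import Rotation as R
CAM={'scene':dict(f=411.1026683159373,c=(324.81321372175876,187.17380052312404),p=np.array([0.80684221,-0.62037813,1.01461153]),a=[-2.47276207,-0.66852436,0.20377085]),
'top':dict(f=414.10648598930516,c=(319.2167667639196,198.1043716859418),p=np.array([0.31450588,-0.06391874,1.4637767]),a=[-2.15018451,2.15321814,-0.1642609])}
def ray(cam,uv):
    C=CAM[cam]; d=np.array([(uv[0]-C['c'][0])/C['f'],(uv[1]-C['c'][1])/C['f'],1])
    d=R.from_rotvec(C['a']).apply(d); return C['p'],d/np.linalg.norm(d)
def plane_hit(cam,uv,z):
    p,d=ray(cam,uv); return p+d*(z-p[2])/d[2]
def tri(uvs,uvt):
    p,d=ray('scene',uvs);q,e=ray('top',uvt)
    s=np.linalg.lstsq(np.c_[d,-e],q-p,rcond=None)[0]
    a=p+s[0]*d;b=q+s[1]*e
    return (a+b)/2,np.linalg.norm(a-b)
def proj(cam,X):
    C=CAM[cam]; x=R.from_rotvec(C['a']).inv().apply(np.array(X)-C['p']); return x[:2]/x[2]*C['f']+C['c']
def axis(mask):
    ys,xs=np.nonzero(mask); P=np.c_[xs,ys].astype(float); m=P.mean(0)
    v=np.linalg.svd(P-m,full_matrices=False)[2][0]; t=(P-m)@v; n=(P-m)@np.array([-v[1],v[0]])
    return m+v*t.min(),m+v*t.max(),np.ptp(n)
def big(m):
    n,l,s,c=cv2.connectedComponentsWithStats(m.astype(np.uint8)); 
    return l==1+np.argmax(s[1:,4])
E
python3 - <<'E'
from h import *
s=cv2.imread('pics/scene0.png');t=cv2.imread('pics/top0.png')
def hsv(i):return cv2.cvtColor(i,cv2.COLOR_BGR2HSV).astype(int)
S,T=hsv(s),hsv(t)
for n,im,pts in (('s',S,[(349,166),(360,158),(375,147),(352,172),(360,165),(340,180),(345,188)]),('t',T,[(262,187),(280,191),(298,194),(262,193),(285,196),(255,187)])):
    print(n,[(p,tuple(im[p[1],p[0]])) for p in pts])
for n,im,pts in (('s',S,[(275,245),(270,262),(280,250),(290,255)]),('t',T,[(370,216),(385,212),(375,225)])):
    print(n,[(p,tuple(im[p[1],p[0]])) for p in pts])
E
```

```text
s [((349, 166), (np.int64(15), np.int64(106), np.int64(187))), ((360, 158), (np.int64(15), np.int64(105), np.int64(168))), ((375, 147), (np.int64(16), np.int64(104), np.int64(137))), ((352, 172), (np.int64(16), np.int64(68), np.int64(64))), ((360, 165), (np.int64(114), np.int64(8), np.int64(150))), ((340, 180), (np.int64(12), np.int64(153), np.int64(108))), ((345, 188), (np.int64(16), np.int64(106), np.int64(84)))]
t [((262, 187), (np.int64(15), np.int64(131), np.int64(211))), ((280, 191), (np.int64(15), np.int64(130), np.int64(206))), ((298, 194), (np.int64(15), np.int64(130), np.int64(188))), ((262, 193), (np.int64(12), np.int64(165), np.int64(127))), ((285, 196), (np.int64(14), np.int64(132), np.int64(149))), ((255, 187), (np.int64(15), np.int64(132), np.int64(143)))]
s [((275, 245), (np.int64(12), np.int64(153), np.int64(118))), ((270, 262), (np.int64(12), np.int64(145), np.int64(125))), ((280, 250), (np.int64(11), np.int64(140), np.int64(80))), ((290, 255), (np.int64(15), np.int64(105), np.int64(162)))]
t [((370, 216), (np.int64(13), np.int64(165), np.int64(124))), ((385, 212), (np.int64(14), np.int64(163), np.int64(128))), ((375, 225), (np.int64(15), np.int64(130), np.int64(189)))]
```

Run:
```python
from h import *
s=cv2.imread('pics/scene0.png');t=cv2.imread('pics/top0.png')
def crop(im,x0,y0,w,h,k):
    a=cv2.resize(im[y0:y0+h,x0:x0+w],None,fx=k,fy=k,interpolation=cv2.INTER_CUBIC)
    for i in range(0,w,10):
        cv2.line(a,(i*k,0),(i*k,6),(0,0,255),1);cv2.putText(a,str(x0+i),(i*k,18),0,.4,(0,0,255),1)
    for i in range(0,h,10):
        cv2.line(a,(0,i*k),(6,i*k),(0,0,255),1);cv2.putText(a,str(y0+i),(8,i*k+4),0,.4,(0,0,255),1)
    return a
cv2.imwrite('pics/d1.png',crop(s,332,126,65,58,10)[:580])
cv2.imwrite('pics/d2.png',crop(t,245,175,72,40,11))
S=cv2.cvtColor(s,cv2.COLOR_BGR2HSV);T=cv2.cvtColor(t,cv2.COLOR_BGR2HSV)
ms=np.zeros(S.shape[:2],bool);ms[225:285,255:295]=(S[...,1]>122)[225:285,255:295]&(S[...,0]<15)[225:285,255:295]
mt=np.zeros(S.shape[:2],bool);mt[195:228,355:410]=((T[...,1]>145)&(T[...,2]<150))[195:228,355:410]
ms=big(ms);mt=big(mt)
a=np.zeros_like(s);a[ms]=255;b=np.zeros_like(s);b[mt]=255
cv2.imwrite('pics/d3.png',cv2.hconcat([cv2.addWeighted(crop(s,250,225,50,60,7),.6,crop(a,250,225,50,60,7),.4,0),cv2.addWeighted(crop(t,358,190,60,60,7),.6,crop(b,358,190,60,60,7),.4,0)]))
print(axis(ms),axis(mt))
```

```text
(array([282.57498683, 231.46756723]), array([265.33148979, 277.61839003]), np.float64(10.664483541250384)) (array([402.47164913, 209.00898722]), array([363.55825597, 219.33535237]), np.float64(7.059977553159427))
```

View pics/d1.png

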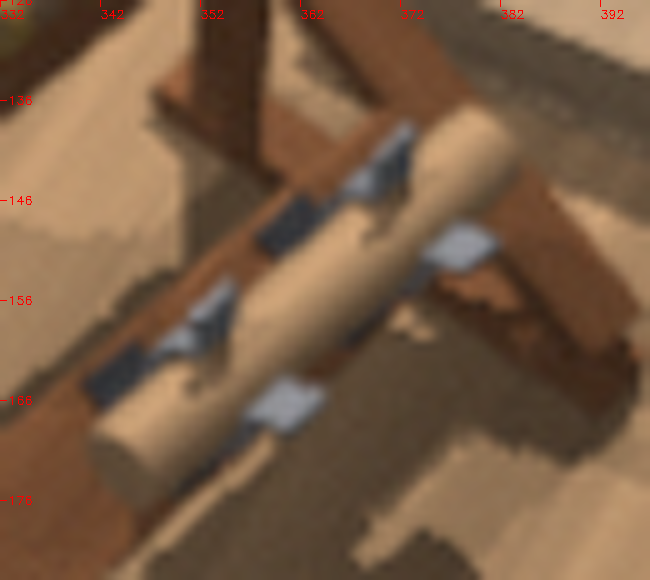

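View pics/d2.png

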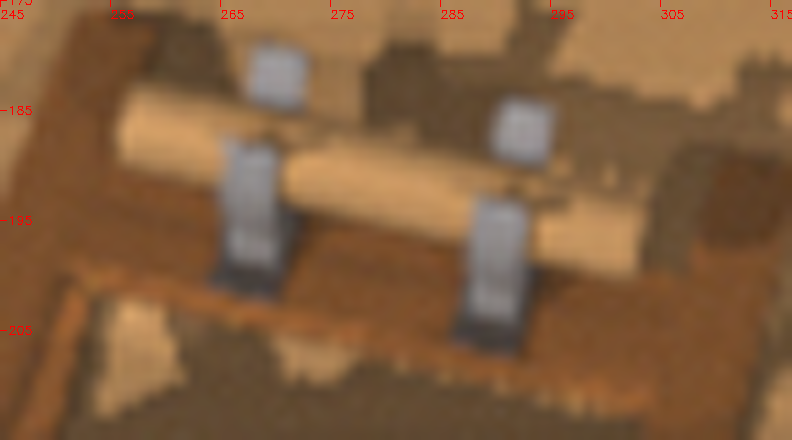

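View pics/d3.png

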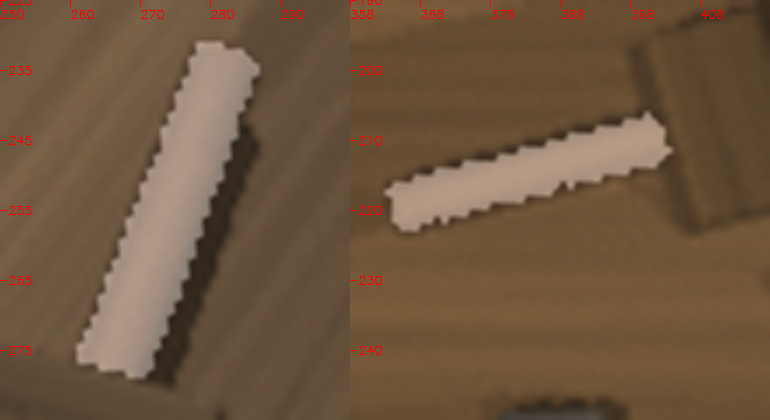

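Mallet masks are clean: handle butt at scene (282.6,231.5) and top (363.6,219.3). Reading the rod crops, the end centres are scene (344.0,172.3)/(380.8,138.3) and top (302.8,195.9)/(255.7,185.9).

```bash
cat >> h.py <<'E'
def line(s1,s2,t1,t2):
    n1=np.cross(ray('scene',s1)[1],ray('scene',s2)[1]);n2=np.cross(ray('top',t1)[1],ray('top',t2)[1])
    n1/=np.linalg.norm(n1);n2/=np.linalg.norm(n2)
    d=np.cross(n1,n2);sn=np.linalg.norm(d);d/=sn
    p=np.linalg.lstsq(np.array([n1,n2,d]),np.array([n1@CAM['scene']['p'],n2@CAM['top']['p'],d@tri(s1,t1)[0]]),rcond=None)[0]
    return p,d,sn
def online(p,d,cam,uv):
    q,e=ray(cam,uv);s=np.linalg.lstsq(np.c_[d,-e],q-p,rcond=None)[0];return p+s[0]*d
E
python3 - <<'E'
from h import *
np.set_printoptions(precision=4,suppress=True)
def rep(n,s1,s2,t1,t2):
    p,d,sn=line(s1,s2,t1,t2);print(n,'dir',d,'sin',sn)
    for c,u in (('scene',s1),('top',t1),('scene',s2),('top',t2)): print('  ',c,online(p,d,c,u))
    print('  tri',tri(s1,t1),tri(s2,t2))
rep('rod',(344.0,172.3),(380.8,138.3),(302.8,195.9),(255.7,185.9))
rep('mallet butt->head',(282.57,231.47),(265.33,277.62),(363.56,219.33),(402.47,209.01))
# tray top rim corners (top view c2 crop px): 
for q in ((48,65),(348,65),(346,263),(42,265)):
    u=(150+q[0]/4.4-.5,160+q[1]/4.4-.5); print('tray',plane_hit('top',u,.04))
for q in ((425,138),(605,212),(727,8),(540,-5)):
    u=(270+q[0]/4.4-.5,90+q[1]/4.4-.5); print('tray s',plane_hit('scene',u,.04))
# clips: outer/inner spring tips top
E
```

```text
rod dir [-0.2089 -0.9779 -0.0108] sin 0.5284639281412375
   scene [ 0.5182 -0.0204  0.1027]
   top [ 0.5177 -0.0226  0.1027]
   scene [0.5523 0.1393 0.1045]
   top [0.5512 0.134  0.1044]
  tri (array([ 0.5181, -0.0222,  0.1046]), np.float64(0.0017263937052957414)) (array([0.552 , 0.1345, 0.1086]), np.float64(0.003738846398194272))
mallet butt->head dir [ 0.255  -0.9669 -0.0075] sin 0.3000097523414738
   scene [ 0.4449 -0.2263  0.0242]
   top [ 0.4466 -0.2326  0.0241]
   scene [ 0.4796 -0.3576  0.0232]
   top [ 0.4828 -0.37    0.0231]
  tri (array([ 0.4469, -0.2306,  0.0326]), np.float64(0.0029322626731052926)) (array([ 0.483 , -0.3642,  0.0405]), np.float64(0.006070330790094625))
tray [0.6037 0.4763 0.04  ]
tray [0.6037 0.2388 0.04  ]
tray [0.4459 0.2358 0.04  ]
tray [0.4446 0.4726 0.04  ]
tray s [0.4614 0.2355 0.04  ]
tray s [0.6036 0.2365 0.04  ]
tray s [0.6007 0.4738 0.04  ]
tray s [0.4701 0.4142 0.04  ]
```

The measured heights (rod axis about 104 mm, handle about 24–32 mm) match the text. So do the lengths (rod 160 mm, handle 142 mm, tray 158×238 mm). Next is a helper that turns targets into move numbers.

```bash
cat >> h.py <<'E'
np.set_printoptions(precision=4,suppress=True)
psi=np.radians(12.4)
H=np.array([np.cos(psi),-np.sin(psi),0]);K=np.array([0,0,1.])
zs=.5*H+.866*K; xs=-.866*H+.5*K; ys=np.array([-np.sin(psi),-np.cos(psi),0])
seat=np.array([.535,.0573,.105])
Rs=R.from_matrix(np.c_[-xs,-zs,-ys])   # tool at rack
def Rdown(zdir): # tool pointing down, tool z along zdir (horizontal)
    z=np.array([*zdir,0.]);z/=np.linalg.norm(z);y=np.array([0,0,-1.]);return R.from_matrix(np.c_[np.cross(y,z),y,z])
mmid=np.array([.465,-.304,.028]); Rm=Rdown((-.255,.967))
def move(P,Rt,o=None):
    from bench import r
    o=o or r.get_obs()
    R0=R.from_rotvec(o['orientation']);d=P-o['tcp_pos']
    rv=(R0.inv()*Rt).as_rotvec()
    print('xyz',(R0.inv().apply(d)/.3).round(4),'rot',(rv/(np.pi/2)).round(4),'rows',round(np.linalg.norm(d)/.0625,1),round(np.degrees(np.linalg.norm(rv))/10.7,1))
E
python3 - <<'E'
from h import *
from bench import r
o=r.get_obs()
P=seat+.255*zs;print(P)
move((P+o['tcp_pos'])/2,Rs)
E
```

```text
[0.6595 0.0299 0.3258]
xyz [-0.7229  0.131   1.0245] rot [-0.1562 -0.5814  0.3074] rows 6.1 5.7
```

{"method": "step_arm", "body": {"xyz": [[-0.7,0.05,0.95],[-0.7,0.05,0.95],[-0.7,0.05,0.95],[-0.7,0.05,0.95],[-0.7,0.05,0.95],[-0.7,0.05,0.95],[-0.7,0.05,0.95]], "rotation": [[0,-0.06,0],[0,-0.12,0],[0,-0.18,0],[0,-0.24,0],[0,-0.3,0],[0,-0.36,0],[0,-0.4,0]], "grip": 0}}

```text
clock: 0.98
tcp_pos: [0.4514, -0.3045, 0.3889]
orientation: [-1.53, 0.404, -0.402]
contact_force: [-1.4, -1.0, 0.8]
grip_width: 0.0853
```

Run:
```python
from h import *
from bench import r
o=r.get_obs();print(o['clock'],o['tcp_pos'],o['joints'])
move(seat+.255*zs,Rs,o)
```

```text
0.975 [ 0.4514 -0.3045  0.3889] [ 0.678   0.2934 -0.2394  1.8723  0.079   0.9871 -0.1091]
xyz [0.0566 0.2134 1.3112] rot [-0.0514 -0.1845  0.3298] rows 6.4 3.2
```

{"method": "step_arm", "body": {"xyz": [[0.03,0.05,0.25],[0.03,0.08,0.45],[0.04,0.1,0.65],[0.05,0.12,0.8],[0.05,0.14,0.9],[0.05,0.16,0.95]], "rotation": [[0,-0.04,0.06],[-0.02,-0.08,0.12],[-0.03,-0.12,0.18],[-0.04,-0.15,0.24],[-0.05,-0.18,0.3],[-0.05,-0.185,0.33]]}}

```text
clock: 1.72
tcp_pos: [0.6053, -0.061, 0.3405]
orientation: [-1.466, 0.568, 0.247]
contact_force: [-0.2, -1.6, 0.9]
grip_width: 0.0851
```

Run:
```python
from h import *
from bench import r
o=r.get_obs();print(o['clock'],o['tcp_pos'],o['joints'])
move(seat+.255*zs,Rs,o)
```

```text
1.725 [ 0.6053 -0.061   0.3405] [ 0.2858  0.6039 -0.3845  1.5819  0.0605  1.5002 -0.3229]
xyz [ 0.1227 -0.0133  0.334 ] rot [-0.0008  0.0035 -0.0021] rows 1.7 0.0
```

{"method": "step_arm", "body": {"xyz": [[0.06,-0.01,0.17],[0.123,-0.013,0.334],[0.123,-0.013,0.334],[0.123,-0.013,0.334]], "rotation": [[0,0,0],[0,0.003,-0.002],[0,0.003,-0.002],[0,0.003,-0.002]]}}

```text
clock: 2.22
tcp_pos: [0.6594, 0.0296, 0.325]
orientation: [-1.469, 0.57, 0.242]
contact_force: [-0.6, -1.0, -1.0]
grip_width: 0.0854
```

```bash
cat >> h.py <<'E'
def grabs(tag,boxes,k=5):
    from bench import r
    out=[]
    for n,(x0,y0,w,h) in boxes.items():
        im=r.grab_frame(n)['pixels'][:,:,::-1].copy();cv2.imwrite(f'pics/{tag}_{n}_full.png',im)
        a=cv2.resize(im[y0:y0+h,x0:x0+w],None,fx=k,fy=k,interpolation=cv2.INTER_CUBIC)
        for i in range(0,w,10): cv2.putText(a,str(x0+i),(i*k,12),0,.35,(0,0,255),1)
        for i in range(0,h,10): cv2.putText(a,str(y0+i),(0,i*k+4),0,.35,(0,0,255),1)
        cv2.imwrite(f'pics/{tag}_{n}.png',a)
E
python3 - <<'E'
from h import *
from bench import r
o=r.get_obs();print(o['clock'],o['tcp_pos'],o['joints'],o['contact_force'])
move(seat+.155*zs,Rs,o)
grabs('a',{'scene':(290,70,140,120),'top':(220,150,120,100)})
E
```

```text
2.225 [0.6594 0.0296 0.325 ] [ 0.1505  0.6988 -0.4001  1.4542  0.0373  1.5132 -0.4527] [-0.5603 -0.9545 -1.0051]
xyz [-0.0008  0.331   0.0009] rot [-0.0002  0.0003 -0.0007] rows 1.6 0.0
```

View pics/a_scene.png

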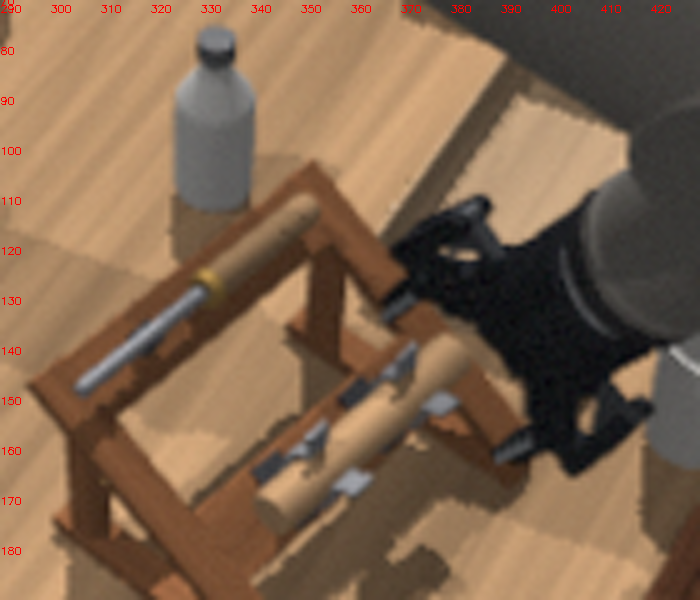

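View pics/a_top.png

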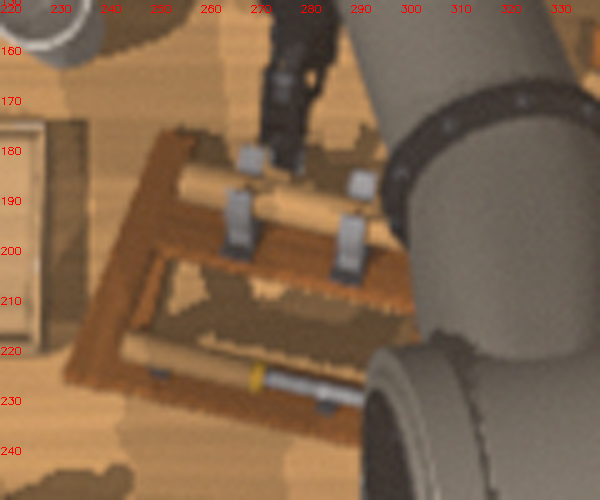

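Run:
```python
from h import *
T=np.array([0.6594,0.0296,0.325])
for s in (-1,1):
    p=T-.160*zs-s*.0425*xs
    print(proj('scene',p),proj('top',p))
print(proj('scene',T-.155*zs),proj('top',seat),proj('scene',seat),proj('scene',seat+.08*ys),proj('scene',seat-.08*ys))
```

```text
[368.6269 132.6058] [276.6902 182.0102]
[389.0036 157.8584] [283.1297 162.3304]
[379.7884 144.7069] [278.7136 190.6617] [362.5382 154.9913] [343.8366 171.8748] [380.2065 139.0407]
```

Both fingers project where seen (scene (369,132)/(391,159)), lined up across the rod between the clips. Descending.

{"method": "step_arm", "body": {"xyz": [[0,0.1,0],[0,0.2,0],[0,0.28,0],[0,0.331,0],[0,0.331,0]], "rotation": [[0,0,0],[0,0,0],[0,0,0],[0,0,0],[0,0,0]]}}

```text
clock: 2.95
tcp_pos: [0.6104, 0.0383, 0.2392]
orientation: [-1.469, 0.573, 0.24]
contact_force: [-0.2, -0.4, 0.3]
grip_width: 0.0856
```

{"method": "step_arm", "body": {"xyz": [[0,0,0],[0,0,0],[0,0,0],[0,0,0],[0,0,0],[0,0,0]], "rotation": [[0,0,0],[0,0,0],[0,0,0],[0,0,0],[0,0,0],[0,0,0]], "grip": 1, "force": 70}}

```text
clock: 3.7
tcp_pos: [0.6108, 0.0383, 0.2398]
orientation: [-1.469, 0.572, 0.239]
contact_force: [1.7, -0.6, 4.6]
grip_width: 0.0265
```

Run:
```python
from h import *
from bench import r
o=r.get_obs();print(o['clock'],o['tcp_pos'],o['contact_force'],o['moment'],o['grip_width'])
d=o['tcp_pos']-.155*zs-seat
print(d@xs,d@ys,d@zs)
move(seat+.155*zs,Rs,o)
grabs('b',{'scene':(290,70,140,120)})
```

```text
3.7 [0.6108 0.0383 0.2398] [ 1.6923 -0.5858  4.5925] [-0.1223 -0.3393  0.0657] 0.026480057246927986
-0.0002524772411822455 0.002284130881918777 0.0008141596451798217
xyz [-0.0009  0.0027  0.0076] rot [-0.0007 -0.0017 -0.0002] rows 0.0 0.0
```

View pics/b_scene.png

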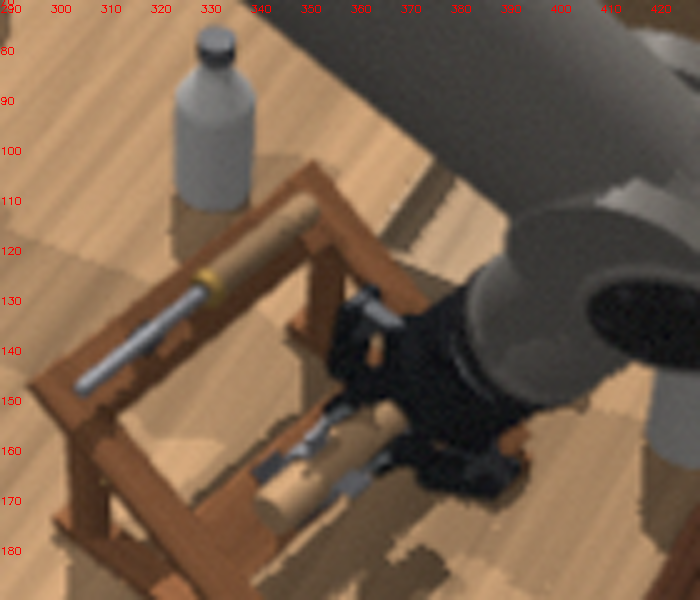

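The rod is held between the clips with almost no side force, so the seat estimate holds. Pulling straight out.

{"method": "step_arm", "body": {"xyz": [[0,-0.04,0],[0,-0.08,0],[0,-0.14,0],[0,-0.22,0],[0,-0.32,0],[0,-0.45,0],[0,-0.45,0]], "rotation": [[0,0,0],[0,0,0],[0,0,0],[0,0,0],[0,0,0],[0,0,0],[0,0,0]]}}

```text
clock: 4.62
tcp_pos: [0.679, 0.0233, 0.3614]
orientation: [-1.468, 0.567, 0.232]
contact_force: [-0.4, 0.7, -0.4]
grip_width: 0.026
```

Run:
```python
from h import *
from bench import r
o=r.get_obs();print(o['clock'],o['tcp_pos'],o['contact_force'],o['grip_width'],o['joints'])
grabs('c',{'scene':(290,70,140,120),'top':(220,110,140,120)})
tr=np.array([.5245,.355,0])
move(tr+[0,0,.155+.14],Rdown((0,1)),o)
```

```text
4.625 [0.679  0.0233 0.3614] [-0.3713  0.7436 -0.353 ] 0.026044614891780827 [ 0.1499  0.692  -0.3957  1.3734  0.0339  1.5906 -0.4495]
xyz [-0.5374  0.5617  0.9655] rot [-0.0376 -0.1372 -0.3271] rows 5.9 3.0
```

View pics/c_scene.png

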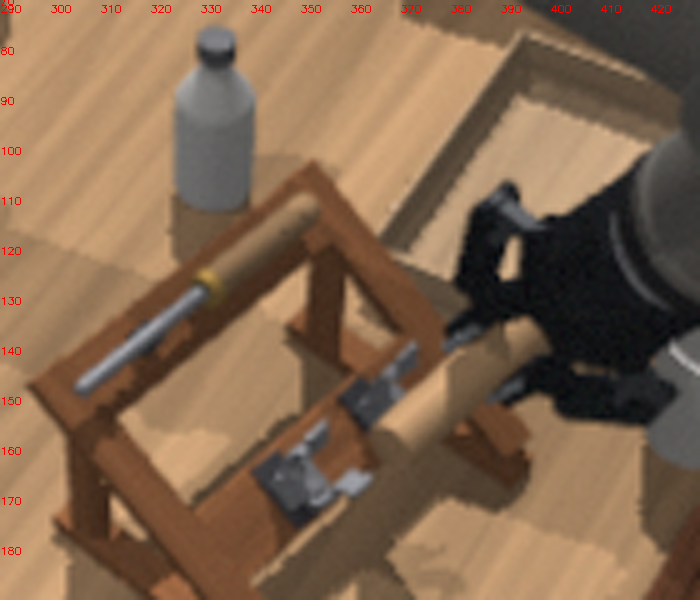

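{"method": "step_arm", "body": {"xyz": [[-0.05,0.0,0.15],[-0.1,0.05,0.3],[-0.2,0.15,0.45],[-0.3,0.25,0.6],[-0.4,0.4,0.75],[-0.47,0.46,0.87],[-0.5,0.49,0.965],[-0.5,0.49,0.965],[-0.5,0.49,0.965]], "rotation": [[0,-0.02,-0.05],[-0.01,-0.04,-0.1],[-0.015,-0.06,-0.15],[-0.02,-0.08,-0.2],[-0.025,-0.1,-0.25],[-0.03,-0.12,-0.3],[-0.038,-0.137,-0.327],[-0.038,-0.137,-0.327],[-0.038,-0.137,-0.327]]}}

```text
clock: 5.85
tcp_pos: [0.5417, 0.3494, 0.3045]
orientation: [-1.574, 0.006, 0.007]
contact_force: [-0.2, 0.3, -0.9]
grip_width: 0.0262
```

Run:
```python
from h import *
from bench import r
o=r.get_obs();print(o['clock'],o['tcp_pos'],o['contact_force'],o['grip_width'],o['joints'])
grabs('d',{'scene':(330,40,140,120),'top':(130,130,140,120)})
tr=np.array([.5245,.355,0])
move(tr+[0,0,.155+.031],Rdown((0,1)),o)
```

```text
5.85 [0.5417 0.3494 0.3045] [-0.1542  0.2851 -0.924 ] 0.02619727185347419 [-0.3482  0.5724 -0.447   1.6918  0.2876  0.9516 -0.9027]
xyz [-0.054   0.3955  0.0198] rot [ 0.0019  0.0003 -0.0051] rows 1.9 0.0
```

View pics/d_scene.png

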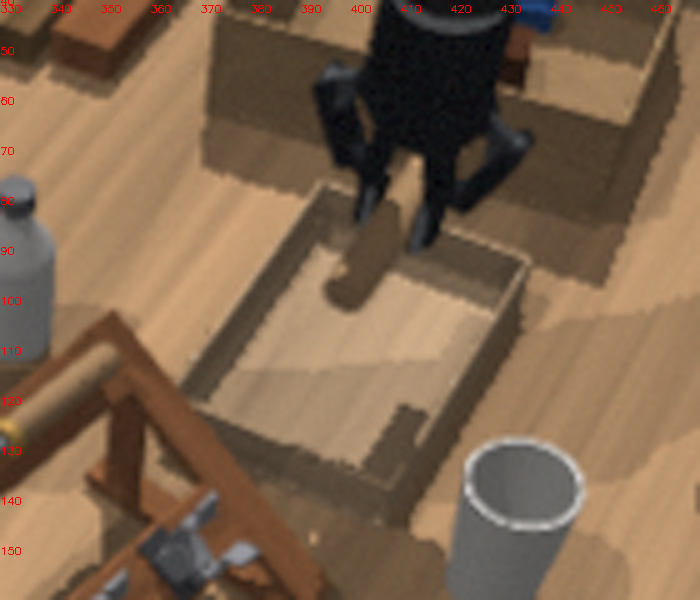

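View pics/d_top.png

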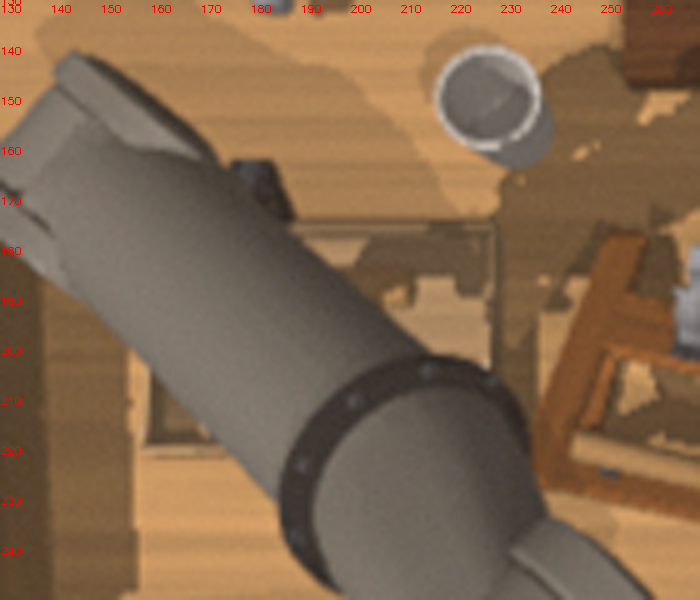

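Rod hangs level over the tray, aligned with its long side. Lowering.

{"method": "step_arm", "body": {"xyz": [[-0.03,0.12,0.01],[-0.054,0.24,0.02],[-0.054,0.34,0.02],[-0.054,0.396,0.02],[-0.054,0.396,0.02],[-0.054,0.396,0.02]], "rotation": [[0,0,0],[0.002,0,-0.005],[0.002,0,-0.005],[0.002,0,-0.005],[0.002,0,-0.005],[0.002,0,-0.005]]}}

```text
clock: 6.7
tcp_pos: [0.5262, 0.3545, 0.1873]
orientation: [-1.569, 0.0, -0.003]
contact_force: [0.6, 0.3, 0.0]
grip_width: 0.026
```

{"method": "step_arm", "body": {"xyz": [[0,0,0],[0,0,0],[0,0,0]], "rotation": [[0,0,0],[0,0,0],[0,0,0]], "grip": 0.4}}

```text
clock: 7.08
tcp_pos: [0.5263, 0.3546, 0.1878]
orientation: [-1.569, -0.0, -0.004]
contact_force: [-0.3, 0.1, -0.5]
grip_width: 0.0515
```

Run:
```python
from h import *
from bench import r
o=r.get_obs();print(o['clock'],o['tcp_pos'],o['contact_force'],o['grip_width'])
grabs('e',{'scene':(330,40,140,120)})
```

```text
7.075 [0.5263 0.3546 0.1878] [-0.262   0.1338 -0.4513] 0.05148402120797621
```

View pics/e_scene.png

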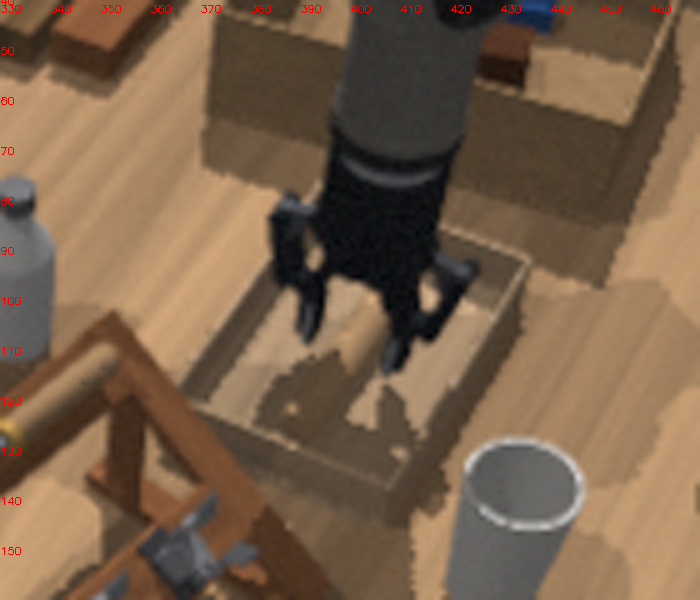

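The rod lies on the tray floor. Lift straight up, then go to the mallet.

{"method": "step_arm", "body": {"xyz": [[0,-0.15,0],[0,-0.35,0],[0,-0.55,0],[0,-0.65,0]], "rotation": [[0,0,0],[0,0,0],[0,0,0],[0,0,0]]}}

```text
clock: 7.62
tcp_pos: [0.5259, 0.3547, 0.3867]
orientation: [-1.566, -0.003, -0.007]
contact_force: [-0.6, 0.1, -0.2]
grip_width: 0.0512
```

Run:
```python
from h import *
from bench import r
o=r.get_obs();print(o['clock'],o['tcp_pos'],o['contact_force'],o['grip_width'],o['joints'])
grabs('f',{'scene':(330,40,140,120)})
move(mmid+[0,0,.155+.2],Rm,o)
```

```text
7.625 [0.5259 0.3547 0.3867] [-0.5666  0.0533 -0.2459] 0.051169004149181345 [-0.3399  0.4688 -0.4799  1.6535  0.2414  1.07   -0.8926]
xyz [-0.1985  0.0004 -2.1962] rot [-0.0025 -0.1655  0.0045] rows 10.6 1.4
```

View pics/f_scene.png

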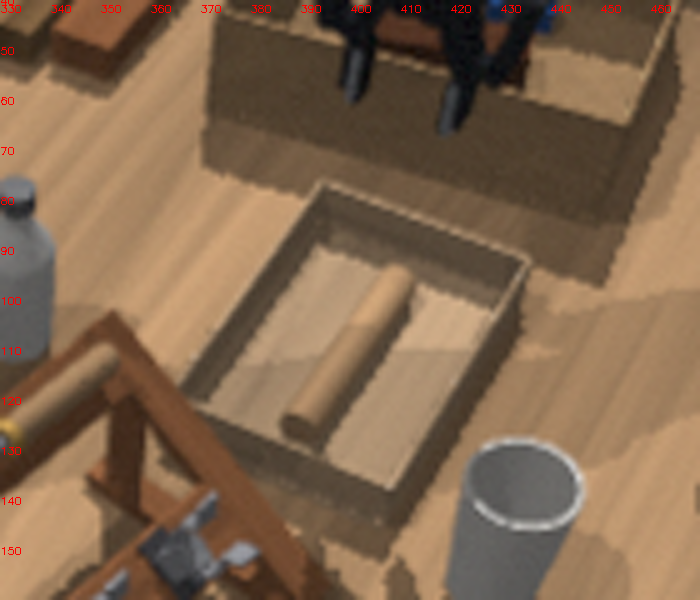

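Rod rests in the tray at (398,110) in scene. On to the mallet.

{"method": "step_arm", "body": {"xyz": [[0,0,-0.2],[0,0,-0.4],[0,0,-0.6],[0,0,-0.8],[0,0,-1],[0,0,-1]], "rotation": [[0,0,0],[0,0,0],[0,0,0],[0,0,0],[0,0,0],[0,0,0]], "grip": 0}}

```text
clock: 8.43
tcp_pos: [0.5257, 0.0495, 0.3871]
orientation: [-1.567, 0.002, -0.016]
contact_force: [-1.1, 1.2, 0.8]
grip_width: 0.0851
```

{"method": "step_arm", "body": {"xyz": [[-0.03,0,-0.2],[-0.06,0,-0.4],[-0.1,0,-0.6],[-0.14,0,-0.8],[-0.16,0,-0.95],[-0.16,0,-0.95]], "rotation": [[0,-0.03,0],[0,-0.06,0],[0,-0.09,0],[0,-0.12,0],[0,-0.165,0],[0,-0.165,0]]}}

```text
clock: 9.18
tcp_pos: [0.4736, -0.2381, 0.3851]
orientation: [-1.56, -0.197, 0.183]
contact_force: [0.3, 1.7, -0.7]
grip_width: 0.0856
```

Run:
```python
from h import *
from bench import r
o=r.get_obs();print(o['clock'],o['tcp_pos'],o['contact_force'],o['grip_width'],o['joints'])
move(mmid+[0,0,.155+.1],Rm,o)
```

```text
9.175 [ 0.4736 -0.2381  0.3851] [ 0.2541  1.6505 -0.6869] 0.08564545136823026 [ 0.6091  0.278  -0.3082  1.9073  0.0946  0.9637  0.5008]
xyz [-0.0836  0.3395 -0.2069] rot [-0.0007 -0.0099  0.0058] rows 2.0 0.1
```

{"method": "step_arm", "body": {"xyz": [[-0.04,0.0,-0.1],[-0.083,0.1,-0.207],[-0.083,0.25,-0.207],[-0.083,0.34,-0.207],[-0.083,0.34,-0.207],[-0.083,0.34,-0.207]], "rotation": [[0,-0.01,0],[0,-0.01,0.005],[0,-0.01,0.005],[0,-0.01,0.005],[0,-0.01,0.005],[0,-0.01,0.005]]}}

```text
clock: 9.93
tcp_pos: [0.4663, -0.3031, 0.2839]
orientation: [-1.56, -0.206, 0.202]
contact_force: [-0.3, -0.2, 0.8]
grip_width: 0.0854
```

Run:
```python
from h import *
from bench import r
o=r.get_obs();print(o['clock'],o['tcp_pos'],o['contact_force'],o['grip_width'],o['joints'])
move(mmid+[0,0,.155],Rm,o)
grabs('g',{'scene':(210,190,120,120),'top':(340,160,120,100)})
T=o['tcp_pos'];Rt=R.from_rotvec(o['orientation'])
for s in (-1,1): 
    p=T+Rt.apply([s*.0425,.16,0]);print(proj('scene',p),proj('top',p))
print(proj('scene',mmid),proj('top',mmid))
```

```text
9.925 [ 0.4663 -0.3031  0.2839] [-0.2743 -0.2402  0.7645] 0.08540226590457915 [ 0.6687  0.4442 -0.2566  1.9345  0.1528  0.7798  0.5865]
xyz [-0.0058  0.3364 -0.0019] rot [-0.0003  0.001   0.0017] rows 1.6 0.0
[252.3516 236.3602] [392.2199 222.9384]
[285.744  244.7922] [384.9035 197.8882]
[272.3238 257.2513] [384.0506 213.9468]
```

View pics/g_scene.png

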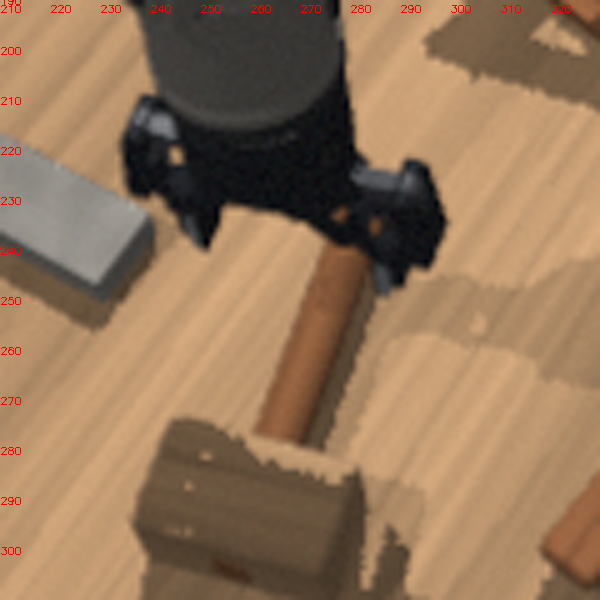

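View pics/g_top.png

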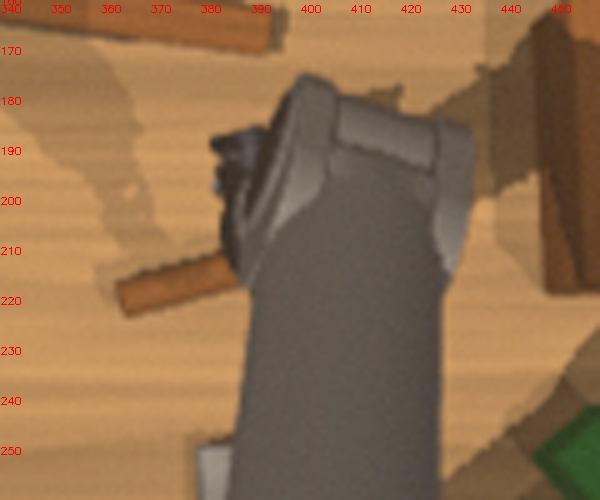

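Fingers straddle the handle (tips at scene (251,239)/(286,248)), clear of the stone. Descend and grip.

{"method": "step_arm", "body": {"xyz": [[-0.006,0.1,-0.002],[-0.006,0.2,-0.002],[-0.006,0.28,-0.002],[-0.006,0.336,-0.002],[-0.006,0.336,-0.002],[-0.006,0.336,-0.002]], "rotation": [[0,0,0],[0,0,0.002],[0,0,0.002],[0,0,0.002],[0,0,0.002],[0,0,0.002]]}}

```text
clock: 10.78
tcp_pos: [0.4654, -0.3049, 0.1846]
orientation: [-1.563, -0.204, 0.202]
contact_force: [0.8, -0.1, 0.3]
grip_width: 0.0857
```

{"method": "step_arm", "body": {"xyz": [[0,0,0],[0,0,0],[0,0,0],[0,0,0],[0,0,0],[0,0,0]], "rotation": [[0,0,0],[0,0,0],[0,0,0],[0,0,0],[0,0,0],[0,0,0]], "grip": 1, "force": 110}}

```text
clock: 11.52
tcp_pos: [0.4654, -0.3048, 0.1847]
orientation: [-1.563, -0.204, 0.202]
contact_force: [-0.3, 1.4, 3.7]
grip_width: 0.0251
```

Run:
```python
from h import *
from bench import r
o=r.get_obs();print(o['clock'],o['tcp_pos'],o['contact_force'],o['grip_width'],o['moment'])
grabs('i',{'scene':(210,190,120,120),'top':(340,160,120,100)})
```

```text
11.525 [ 0.4654 -0.3048  0.1847] [-0.316   1.4227  3.6933] 0.0250826220597149 [ 0.1037  0.1579 -0.045 ]
```

View pics/i_scene.png

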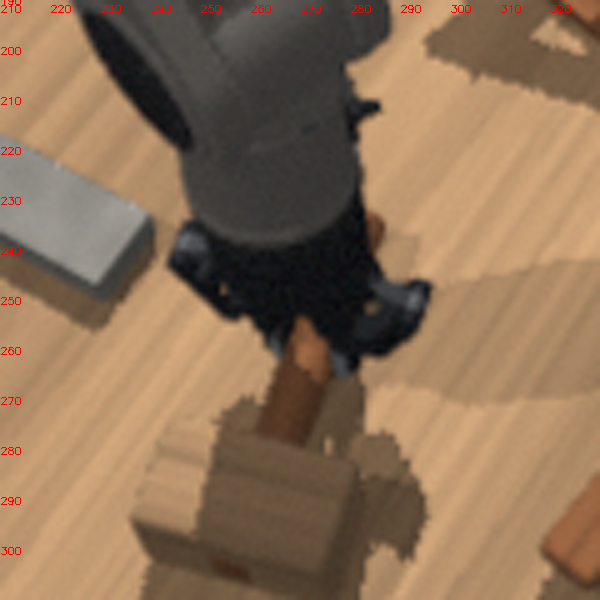

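View pics/i_top.png

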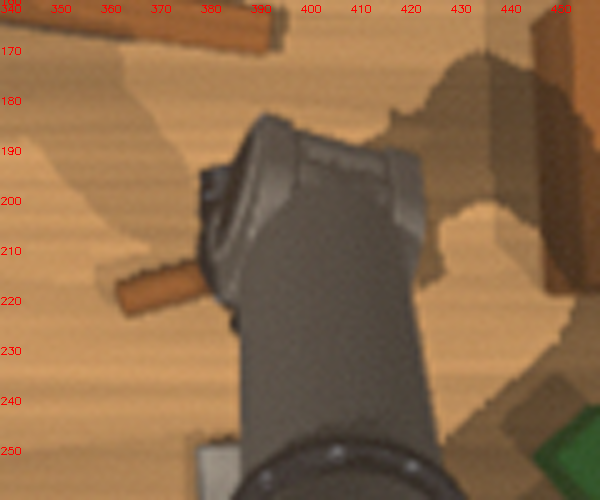

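Handle gripped at its middle. Lifting gently.

{"method": "step_arm", "body": {"xyz": [[0,-0.05,0],[0,-0.12,0],[0,-0.22,0],[0,-0.34,0],[0,-0.48,0],[0,-0.6,0],[0,-0.7,0],[0,-0.7,0]], "rotation": [[0,0,0],[0,0,0],[0,0,0],[0,0,0],[0,0,0],[0,0,0],[0,0,0],[0,0,0]]}}

```text
clock: 12.62
tcp_pos: [0.4653, -0.3047, 0.3972]
orientation: [-1.566, -0.207, 0.199]
contact_force: [-0.1, 0.1, -3.8]
grip_width: 0.0249
```

Run:
```python
from h import *
from bench import r
o=r.get_obs();print(o['clock'],o['tcp_pos'],o['contact_force'],o['grip_width'],o['moment'],o['joints'])
grabs('j',{'scene':(180,150,160,120),'top':(340,160,120,100)})
T=o['tcp_pos'];Rt=R.from_rotvec(o['orientation'])
for y in (-.075,0,.065,.125):
    p=T+Rt.apply([0,.155,-y]);print(y,p,proj('scene',p),proj('top',p))
move(seat+.215*zs,Rs,o)
```

```text
12.625 [ 0.4653 -0.3047  0.3972] [-0.1326  0.1206 -3.7886] 0.02485543475978894 [ 0.225   0.1126 -0.0356] [ 0.6964  0.3048 -0.2792  1.838   0.0993  1.0053  0.635 ]
-0.075 [ 0.4471 -0.2328  0.2418] [273.5902 188.9028] [372.0947 212.4551]
0 [ 0.4662 -0.3053  0.2422] [261.9992 216.6191] [396.3032 206.0138]
0.065 [ 0.4828 -0.3681  0.2425] [251.0587 242.78  ] [417.1873 200.4571]
0.125 [ 0.4982 -0.4261  0.2428] [240.1246 268.9257] [436.3857 195.3489]
xyz [0.8499 0.3525 0.9453] rot [0.0816 0.2947 0.3306] rows 6.3 3.8
```

View pics/j_scene.png

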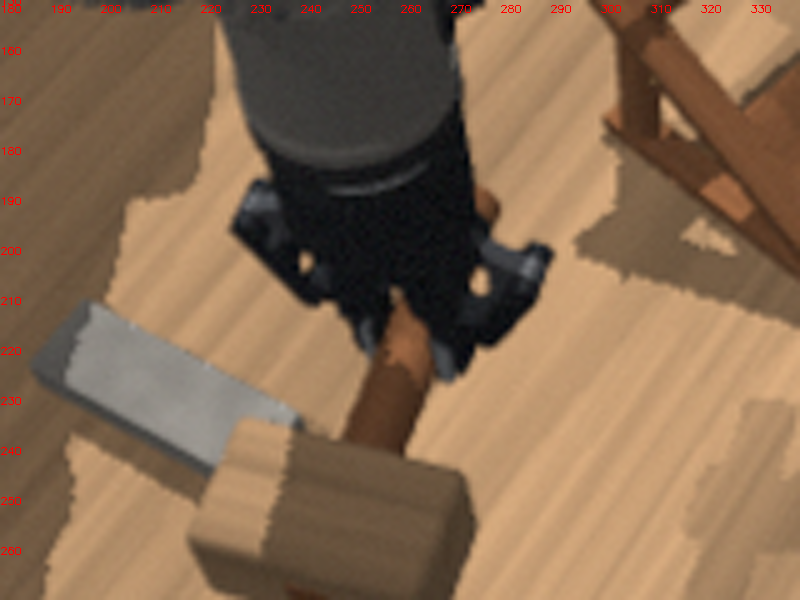

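View pics/j_top.png

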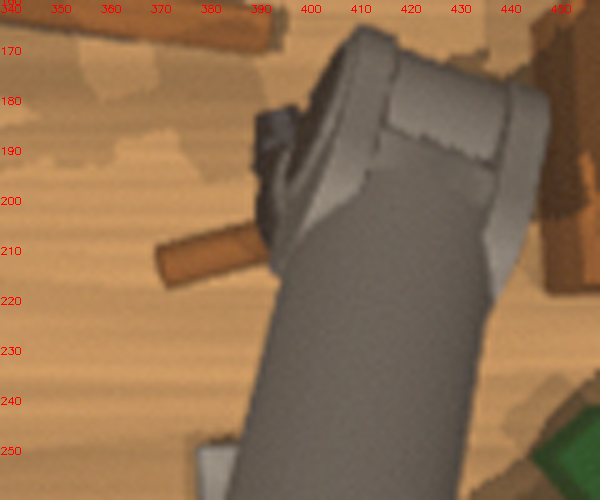

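No sag or slip: the butt (top ≈372,212) and the dowel mark on the head (scene ≈240,268) are where the held pose predicts. Next is the stand-off pose above the clips.

Run:
```python
from h import *
move(seat+.275*zs,Rs)
```

```text
xyz [0.9432 0.1688 0.8959] rot [0.0796 0.2952 0.3273] rows 6.3 3.8
```

{"method": "step_arm", "body": {"xyz": [[0.05,0.0,0.05],[0.13,0.01,0.13],[0.24,0.03,0.23],[0.36,0.05,0.34],[0.48,0.07,0.46],[0.6,0.1,0.57],[0.72,0.13,0.68],[0.82,0.15,0.78],[0.9,0.165,0.86],[0.943,0.169,0.896],[0.943,0.169,0.896],[0.943,0.169,0.896]], "rotation": [[0.004,0.016,0.018],[0.01,0.04,0.045],[0.02,0.075,0.083],[0.03,0.11,0.12],[0.04,0.15,0.166],[0.05,0.19,0.21],[0.061,0.225,0.25],[0.07,0.26,0.285],[0.077,0.285,0.316],[0.08,0.295,0.327],[0.08,0.295,0.327],[0.08,0.295,0.327]]}}

```text
clock: 14.22
tcp_pos: [0.6689, 0.0258, 0.3429]
orientation: [-1.47, 0.57, 0.239]
contact_force: [0.3, -0.4, -1.9]
grip_width: 0.0251
```

Run:
```python
from h import *
from bench import r
o=r.get_obs();print(o['clock'],o['tcp_pos'],o['contact_force'],o['grip_width'],o['moment'],o['joints'])
grabs('k',{'scene':(290,70,160,120),'top':(220,120,140,110)})
T=o['tcp_pos'];Rt=R.from_rotvec(o['orientation'])
for y in (-.075,0,.065,.125):
    p=T+Rt.apply([0,.155,-y]);print(y,p,proj('scene',p),proj('top',p))
move(seat+.275*zs,Rs,o)
move(seat+.185*zs,Rs,o)
```

```text
14.225 [0.6689 0.0258 0.3429] [ 0.2972 -0.3682 -1.9325] 0.02512737843345461 [ 0.031  -0.8791 -0.0292] [ 0.0882  0.6807 -0.2949  1.4204 -0.0143  1.5483 -0.4034]
-0.075 [0.6095 0.1157 0.2086] [401.023  126.5428] [257.2128 161.5618]
0 [0.5933 0.0424 0.2086] [383.3154 142.6551] [280.8156 166.6772]
0.065 [ 0.5793 -0.021   0.2087] [367.1036 157.4064] [301.321  171.1212]
0.125 [ 0.5663 -0.0796  0.2087] [351.367  171.7253] [320.2901 175.2323]
xyz [-0.0005 -0.0006  0.0065] rot [ 0.0001 -0.001   0.0006] rows 0.0 0.0
xyz [-0.0008  0.2994  0.0066] rot [ 0.0001 -0.001   0.0006] rows 1.4 0.0
```

View pics/k_scene.png

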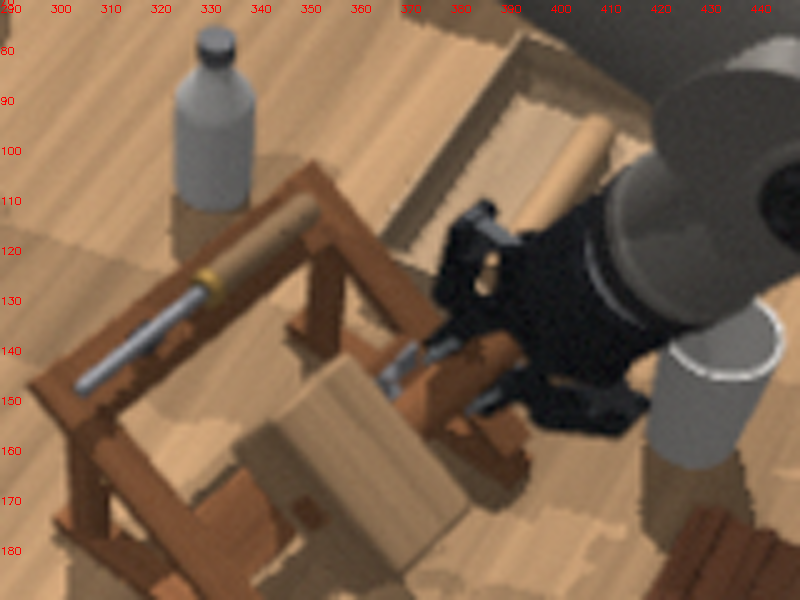

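View pics/k_top.png

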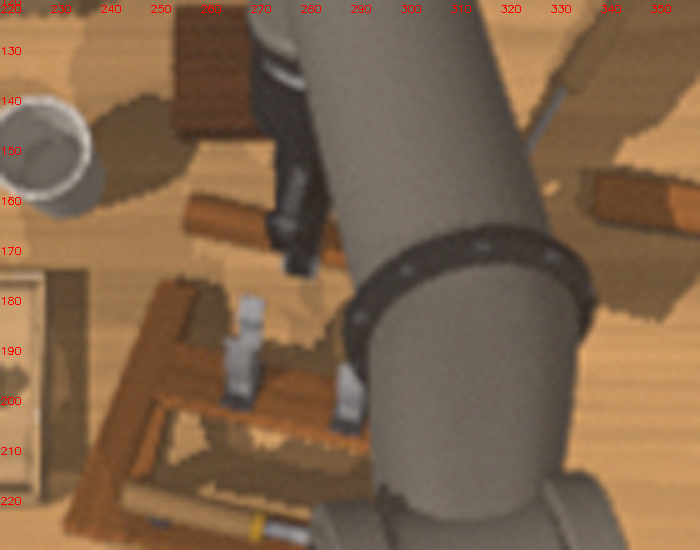

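The mallet is square over the clips with the held pose confirmed (mark at scene ≈(350,172), butt at top ≈(257,162)). Advance to just before the lips.

{"method": "step_arm", "body": {"xyz": [[-0.001,0.06,0.006],[-0.001,0.14,0.006],[-0.001,0.21,0.006],[-0.001,0.27,0.006],[-0.001,0.299,0.006],[-0.001,0.299,0.006]], "rotation": [[0,0,0],[0,0,0],[0,0,0],[0,0,0],[0,0,0],[0,0,0]]}}

```text
clock: 15.08
tcp_pos: [0.6252, 0.0371, 0.2657]
orientation: [-1.469, 0.571, 0.239]
contact_force: [-0.1, -1.0, -3.0]
grip_width: 0.025
```

Run:
```python
from h import *
from bench import r
o=r.get_obs();print(o['clock'],o['tcp_pos'],o['contact_force'],o['grip_width'],o['moment'],o['joints'])
grabs('l',{'scene':(290,70,160,120),'top':(220,120,140,110)})
d=o['tcp_pos']-.155*zs-seat;print(d@xs,d@ys,d@zs)
move(seat+.155*zs,Rs,o)
```

```text
15.075 [0.6252 0.0371 0.2657] [-0.1287 -1.0374 -2.972 ] 0.0249547324243763 [ 0.0553 -0.8589  0.008 ] [ 0.0866  0.6998 -0.3049  1.5882 -0.0084  1.3615 -0.4127]
0.00030179776264193 0.0003770322341324701 0.030416328174467686
xyz [0.0009 0.1014 0.0012] rot [-0.0003 -0.0013  0.0006] rows 0.5 0.0
```

View pics/l_scene.png

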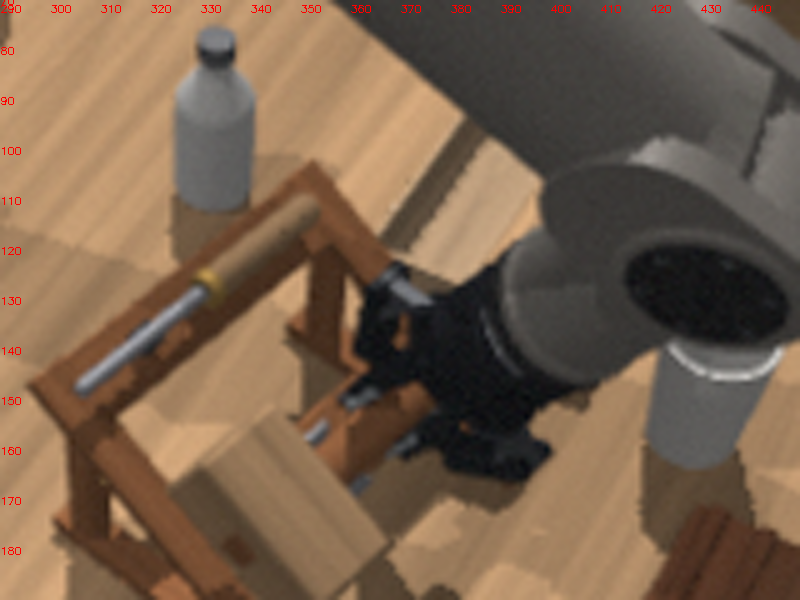

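View pics/l_top.png

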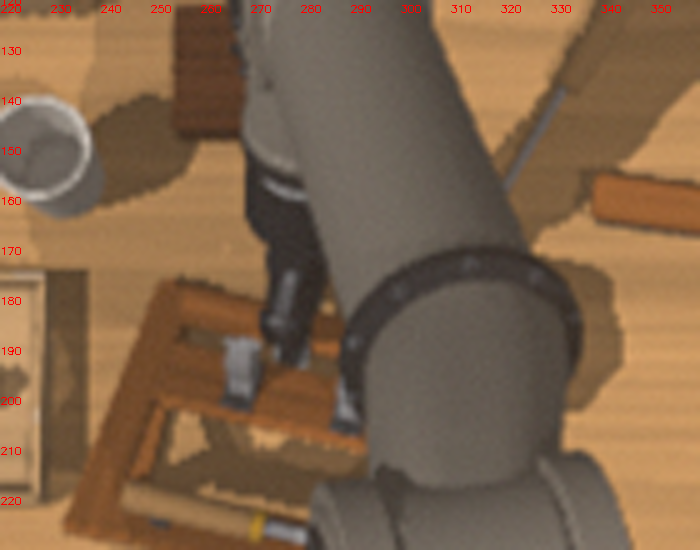

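Handle sits in the flared mouths, fingers between clips, no contact load. Push home in small increments.

{"method": "step_arm", "body": {"xyz": [[0.001,0.015,0.001],[0.001,0.03,0.001],[0.001,0.045,0.001],[0.001,0.06,0.001],[0.001,0.075,0.001],[0.001,0.09,0.001],[0.001,0.1,0.001],[0.001,0.104,0.001],[0.001,0.104,0.001]], "rotation": [[0,0,0],[0,0,0],[0,0,0],[0,0,0],[0,0,0],[0,0,0],[0,0,0],[0,0,0],[0,0,0]]}}

```text
clock: 16.3
tcp_pos: [0.6116, 0.0407, 0.2413]
orientation: [-1.469, 0.569, 0.237]
contact_force: [1.1, -0.9, 13.3]
grip_width: 0.0253
```

Run:
```python
from h import *
from bench import r
o=r.get_obs();print(o['clock'],o['tcp_pos'],o['contact_force'],o['grip_width'],o['moment'])
d=o['tcp_pos']-.155*zs-seat;print(d@xs,d@ys,d@zs, o['contact_force']@zs)
move(seat+.155*zs,Rs,o)
grabs('m',{'scene':(290,70,160,120),'top':(220,120,140,110)})
```

```text
16.3 [0.6116 0.0407 0.2413] [ 1.1347 -0.8905 13.2779] 0.02526552852513438 [-0.052   0.6886  0.1634]
0.00027641173050213877 -0.0002569526751791284 0.002286453998832114 12.148426846122927
xyz [ 0.0009  0.0076 -0.0009] rot [-0.0007 -0.0012  0.0022] rows 0.0 0.0
```

View pics/m_scene.png

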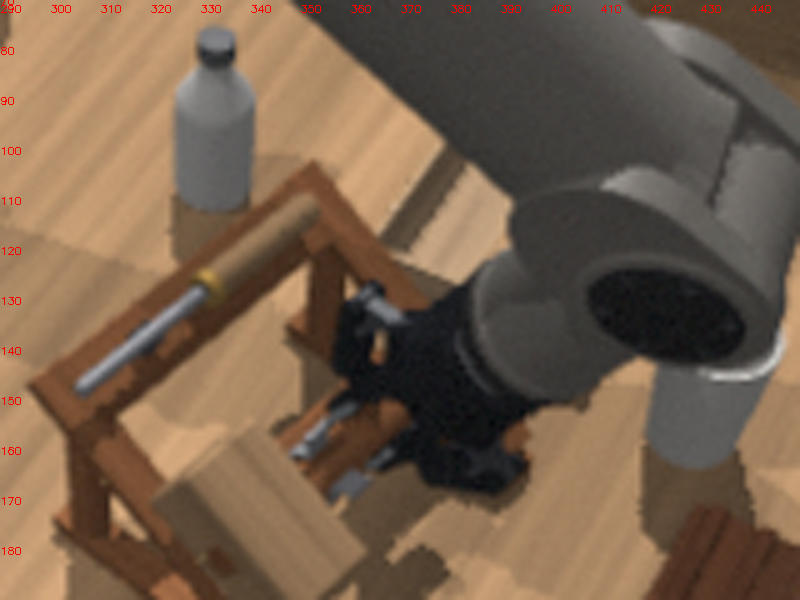

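The handle axis is about 0.6 mm from home (it sits ~1.7 mm beyond the grasp point). Press slightly more and see whether the force climbs against the stop.

{"method": "step_arm", "body": {"xyz": [[0,0.007,0],[0,0.014,0],[0,0.02,0],[0,0.02,0]], "rotation": [[0,0,0],[0,0,0],[0,0,0],[0,0,0]]}}

```text
clock: 16.9
tcp_pos: [0.6109, 0.0407, 0.2416]
orientation: [-1.469, 0.566, 0.233]
contact_force: [4.8, -4.8, 31.4]
grip_width: 0.0253
```

Run:
```python
from h import *
from bench import r
o=r.get_obs();print(o['clock'],o['tcp_pos'],o['contact_force'],o['grip_width'],o['moment'])
d=o['tcp_pos']-.155*zs-seat;print(d@xs,d@ys,d@zs, o['contact_force']@zs)
```

```text
16.9 [0.6109 0.0407 0.2416] [ 4.7912 -4.7515 31.4191] 0.025278567708893907 [-0.238   2.1618  0.5083]
0.0009669775523810661 -0.00013571671195926395 0.002130072580065634 30.05885820291804
```

Force rose to 30 N with no travel, so it's at the stop. Relax the push, then open.

{"method": "step_arm", "body": {"xyz": [[0,0.004,0],[0,0.0,0]], "rotation": [[0,0,0],[0,0,0]]}}

```text
clock: 17.15
tcp_pos: [0.611, 0.0407, 0.2419]
orientation: [-1.47, 0.566, 0.232]
contact_force: [0.5, 0.4, 1.0]
grip_width: 0.025
```

{"method": "step_arm", "body": {"xyz": [[0,0,0],[0,0,0],[0,0,0],[0,0,0],[0,0,0],[0,0,0]], "rotation": [[0,0,0],[0,0,0],[0,0,0],[0,0,0],[0,0,0],[0,0,0]], "grip": 0}}

```text
clock: 17.9
tcp_pos: [0.611, 0.0407, 0.2419]
orientation: [-1.47, 0.566, 0.232]
contact_force: [-0.3, 0.9, -0.0]
grip_width: 0.0853
```

{"method": "step_arm", "body": {"xyz": [[0,-0.06,0],[0,-0.15,0],[0,-0.25,0],[0,-0.4,0],[0,-0.5,0],[0,-0.5,0]], "rotation": [[0,0,0],[0,0,0],[0,0,0],[0,0,0],[0,0,0],[0,0,0]]}}

```text
clock: 18.65
tcp_pos: [0.6846, 0.0241, 0.3758]
orientation: [-1.469, 0.561, 0.227]
contact_force: [-0.1, 0.4, -0.1]
grip_width: 0.0853
```

Run:
```python
from h import *
from bench import r
o=r.get_obs();print(o['clock'],o['tcp_pos'],o['contact_force'],o['grip_width'])
grabs('n',{'scene':(290,70,160,120),'top':(220,120,140,110)})
for y in (-.075,.065,.126): print(y,proj('scene',seat+y*ys),proj('top',seat+y*ys))
```

```text
18.65 [0.6846 0.0241 0.3758] [-0.0579  0.4039 -0.1328] 0.08525707944167378
-0.075 [379.1309 140.0117] [256.7175 185.891 ]
0.065 [347.426  168.6343] [297.8181 194.8051]
0.126 [332.5795 182.0375] [315.7817 198.7012]
```

View pics/n_scene.png

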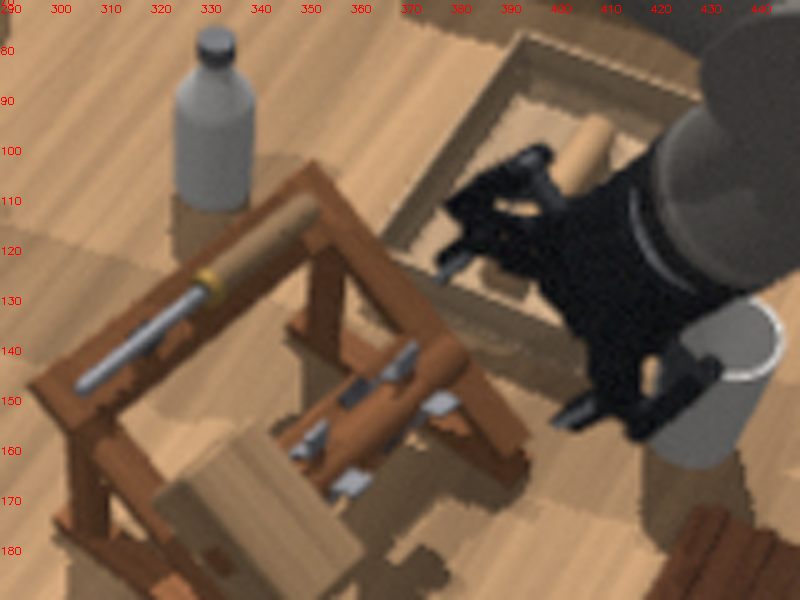

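View pics/n_top.png

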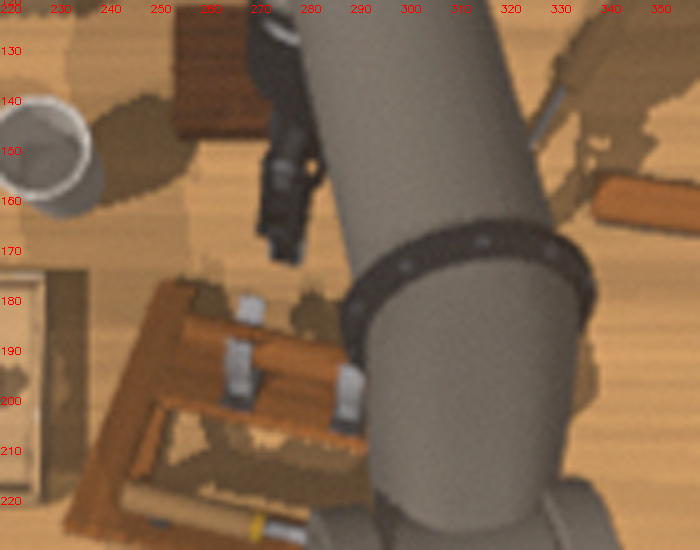

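Clips wrap the handle as they did the rod; the head's dowel mark is at scene (333,182) vs predicted (332.6,182.0). I'll clear the arm for a last unobstructed look.

{"method": "step_arm", "body": {"xyz": [[0,-0.1,-0.1],[0,-0.2,-0.25],[0,-0.25,-0.4],[0,-0.25,-0.55],[0,-0.25,-0.75],[0,-0.25,-0.95],[0,-0.25,-0.95],[0,-0.25,-0.95]], "rotation": [[0,0,0],[0,0,-0.04],[0,0,-0.08],[0,0,-0.12],[0,0,-0.16],[0,0,-0.2],[0,0,-0.2],[0,0,-0.2]]}}

```text
clock: 19.75
tcp_pos: [0.6566, -0.2612, 0.4365]
orientation: [-1.534, 0.329, -0.013]
contact_force: [0.4, 0.7, 0.1]
grip_width: 0.0855
```

Run:
```python
from h import *
from bench import r
o=r.get_obs();print(o['clock'],o['tcp_pos'],o['contact_force'],o['qvel'].round(3))
grabs('p',{'scene':(290,70,160,120),'top':(150,120,180,130)},4)
```

```text
19.75 [ 0.6566 -0.2612  0.4365] [0.4218 0.6774 0.112 ] [-0.029  0.002 -0.028 -0.005 -0.002  0.001  0.   ]
```

View pics/p_scene_full.png

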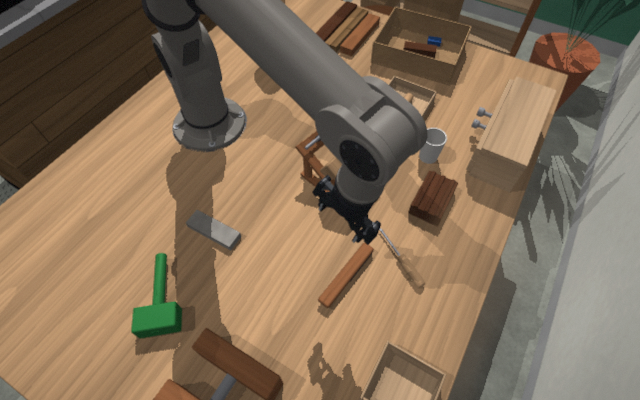

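View pics/p_top.png

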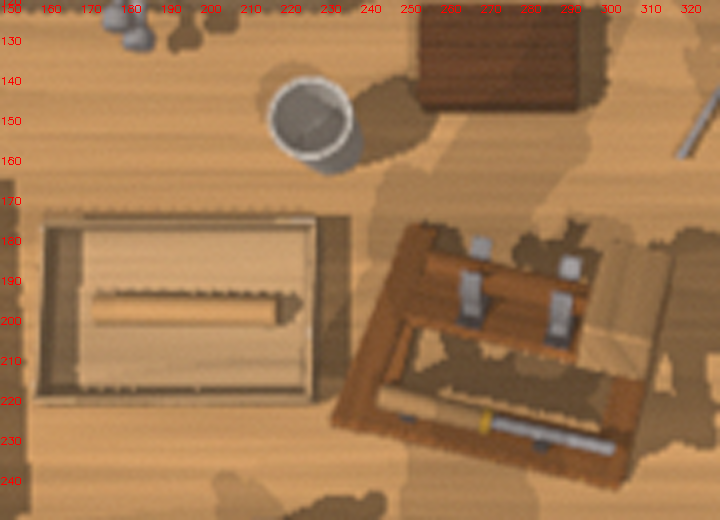

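Run:
```python
from h import *
for y,x in ((.065,-.05),(.125,-.05),(.125,.05),(.065,.05)): print(proj('top',seat+y*ys+x*xs+.028*zs))
for s in (-1,1): print(proj('top',seat-.075*ys+s*.014*H))
print(proj('top',seat-.075*ys))
```

```text
[301.6029 178.264 ]
[319.1623 182.0564]
[313.5276 205.3487]
[295.1533 201.3567]
[255.7307 189.9511]
[257.7014 181.8426]
[256.7175 185.891 ]
```

The butt looks ~1 px off prediction in the top view; I'll compare with the same crop I used for the rod.

Run:
```python
from h import *
a=cv2.imread('pics/top0.png');b=cv2.imread('pics/p_top_full.png')
f=lambda i:cv2.resize(i[178:212,248:320],None,fx=8,fy=8,interpolation=cv2.INTER_CUBIC)
cv2.imwrite('pics/q.png',cv2.vconcat([f(a),f(b)]))
A=cv2.cvtColor(a,cv2.COLOR_BGR2HSV);B=cv2.cvtColor(b,cv2.COLOR_BGR2HSV)
for y in (185,186,187): print(y,[tuple(map(int,A[y,x])) for x in range(252,262)],'\n   ',[tuple(map(int,B[y,x])) for x in range(252,262)])
```

```text
185 [(13, 156, 118), (14, 162, 112), (13, 161, 106), (14, 147, 123), (15, 128, 175), (15, 130, 206), (15, 129, 200), (15, 129, 196), (15, 127, 190), (15, 130, 184)] 
    [(13, 159, 114), (14, 165, 113), (13, 156, 111), (14, 162, 107), (13, 159, 114), (13, 164, 140), (13, 165, 139), (12, 161, 135), (13, 163, 130), (13, 157, 130)]
186 [(13, 159, 122), (13, 160, 118), (14, 162, 110), (14, 139, 141), (15, 127, 201), (16, 132, 213), (16, 131, 210), (15, 132, 209), (16, 132, 206), (15, 131, 205)] 
    [(12, 158, 113), (13, 155, 115), (14, 157, 109), (14, 161, 106), (14, 152, 119), (13, 167, 145), (13, 167, 145), (12, 162, 145), (13, 160, 142), (13, 164, 138)]
187 [(14, 166, 123), (13, 157, 117), (13, 159, 111), (15, 132, 143), (16, 129, 203), (15, 129, 203), (16, 132, 205), (16, 131, 208), (15, 131, 208), (15, 133, 209)] 
    [(13, 153, 115), (13, 160, 110), (14, 154, 106), (13, 154, 101), (13, 165, 122), (13, 161, 135), (13, 161, 138), (13, 168, 137), (13, 166, 140), (13, 166, 143)]
```

View pics/q.png

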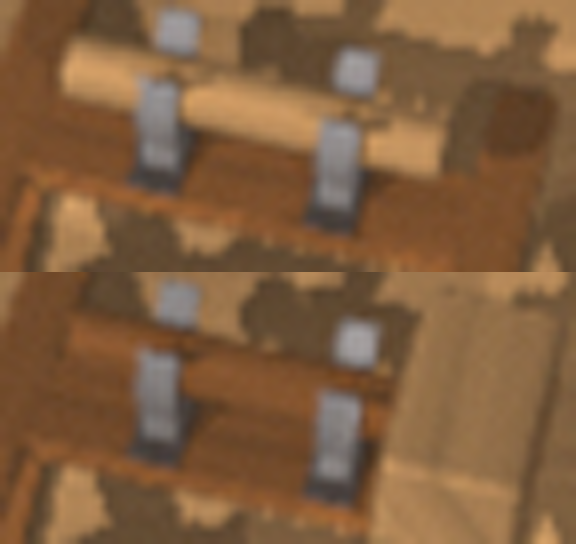

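Measured against the rod's old edge, the butt moved 1.0 px where 1.5 px was expected. That puts the handle middle within about 2 mm. Both clips look the same as with the rod. Handing in.

Run:
```python
from bench import r
print(r.get_obs()['clock'],r.hand_in())
```

```text
the job is handed in; nothing more can be done
19.85 None
```

The offcut is in the tray and the mallet is clipped into its place on the rack. I handed the job in at about 19.9 s of the 64 s allowed; no verdict is reported.

- **Rod:** I pulled it square out of the clips and laid it in the empty tray. The last top view shows it lying flat inside the walls.
- **Mallet:** I gripped it by the middle of its handle and pushed it along the seat's axis into both clips. The force then rose to about 30 N with no further travel, so it is against the stop. I eased off, let go and backed away.
- **Seating:** In the last top view both clips look the same around the handle as they did around the rod. In the scene view the dowel mark on the head's end is within 1 px of its predicted place. The handle's butt is about 0.5 px from where it should be, so its middle is within about 2 mm of the point midway between the clips.
- **Disagreement:** A first rough reading of the butt's position suggested a 3–5 mm offset. Comparing pixels with the rod's old edge brought it down to about 2 mm.
- **Other things:** I saw nothing else moved in the last views. I checked the bystanders only by eye, and I saw no unexpected contact force at any stop.

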